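# Present a bearing unit to the inspection camera

### The arm

A 6-joint arm with a two-finger parallel gripper is mounted at the origin on the work surface. World frame = base frame: x ahead of the robot, y to its left, z up, the work surface at z = 0. Lengths are in m, angles in rad, forces in N, time in s.
With the tool pointing down it reaches from about 0.35 to 0.975 m from the base axis. Payload 4.9 kg.
Tool frame: the origin (TCP) lies midway between the tips of the shut fingers; the grasp point (between the pads) lies 19 mm behind it (manip.pinch_z is the x of the grasp point in the tool frame, in m); x points along the fingers, y is the direction in which the jaws open and shut, and the axes are right-handed (so a half turn about x gives the same grasp; the last joint's range is limited). The gripper opens to 85 mm and grips with 20 to 120 N. Pads are 22 mm wide; open, the fingers measure 114 mm over their backs; the gripper's body (76 mm by 85 mm) begins 54 mm behind the grasp point. The pads swing forward as they close: fully open they stand 13 mm farther back than shut.
Start: joints at [-1.277, 0.053, 1.613, -0, 1.476, -0.119], TCP at [0.251, -0.572, 0.231] pointing down, gripper open.
Joint ranges: [-3.01, 3.01], [-1.01, 2.22], [0.06, 2.58], [-1.02, 4.17], [0.09, 2.62], [-3.14, 3.14]. Speed limits (rad/s): [2.57, 2.57, 3.14, 3.14, 3.14, 3.14].

### API

Orientations are given as a unit quaternion [w, x, y, z].
In Python, from plant import sensors, cams, workorder, manip gives the robot as it stands.
- The arm moves only by the tool drive_tool, never from a script. Its argument "series" is a list of rows, each an object of numbers: "x", "y", "z": the shift along the tool's x, y, z in units of 25 mm (1.0 is 25 mm); "ax", "ay", "az": the turn, a rotation vector about the tool's x, y, z in units of 5 degrees (1.0 is 5 degrees). A call has 1 to 5 rows; each row is the pose to reach, as a shift and turn from the pose commanded when the call began, along the tool's axes at that moment; what a row does not reach only later rows make up. A row lasts 1/12 s, in which the tool goes at most 41.7 mm and 7.16 degrees, less where a joint would pass 70% of its speed; a pose out of reach is approached as far as the arm can. A call with a gripper value outside its range is refused whole. "hand" is the opening, from 0 (shut) to 1 (fully open), set as the call begins (left out, the last holds). The fingers move at their own pace and stop on an object; the grip force is fixed at half the most. Time passes only in rows, so rows that repeat a pose let the fingers close. It gives the time, the measured TCP pose, the force and the opening at its end, in the units of the state.
- sensors.state(): the state, without advancing time (a new reading comes with each control period).
- cams.grab_frame(name): name is "side" or "top" or "wrist"; returns a dict with "img" (420x560x3 uint8, blue, green, red), "camera_matrix" (3x3 intrinsics, pixels), "k1" (the pictures are not rectified: a ray, as slopes to the right and down, at radius r is drawn at 1 + k1 r^2 times it, then the intrinsics apply), "cam_to_world" (4x4, takes a point from camera to world coordinates). Camera axes: x right, y down, z forward; pixel columns grow to the right and rows downward; lengths in m; the calibration is good to about 2 mm. A picture is of the moment at which its call begins. There is no depth.
- workorder.job_done(): hands the job in, once; it reports no verdict.
The state is a dict: "time": time; "joint_pos": joint angles; "joint_vel": joint speeds; "joint_efforts": joint torques, N m; "tool_pos": TCP position; "tool_rot": TCP orientation; "contact_force": force on the tool from outside, world axes, zero at the start; "ft_torque": the same for the moment, N m; "gripper_width": opening from 0.0 (shut) to 1.0 (fully open).
Only numpy, scipy, OpenCV 4.12 (cv2) and the standard library are available. Lean on these libraries where they do the work, as an engineer would, in place of code of your own. Each camera call takes 0.05 s, during which the arm holds its last target.

### The job

Goods-in check at the storeroom counter: the delivery is packed away in the drawer of the small cabinet, so first push that drawer fully shut. Then take the sample, the bearing in its upright pillow-block housing, out of the white tray and hold it up in the air to the inspection camera: upright, its steel collar facing the lens squarely, centred on the lens and 12 cm in front of it. Finish while still holding it there, steady; do not bump the camera, and leave the other things where they are.

Things in the scene. Friction and masses are not known exactly. Their poses are not given: they have to be found in the camera images.
- cab: Low grey one-drawer steel cabinet standing on the table to the robot's left, fixed, 240 deep (x) x 170 wide (y) x 125 mm high. Origin: centre of its underside. Its -x axis points out of the front, roughly towards the robot; the drawer slides along this axis.
- cab_drawer0 (a joint): How far the drawer is open, in m: 0 fully shut, growing as it comes out along the cabinet's -x; starts 0.05 to 0.11. Light friction (about 1 N plus 4 N per m/s), no spring or catch, stays where it is left. Dark front panel 15 mm thick, 164 mm wide, 15 to 112 mm above the table, just before the cabinet's body when shut.
- cab_drawer0_handle (a point): Middle of the drawer's horizontal bar handle: a steel bar 11 mm thick and about 95 mm long along the cabinet's y, its centre line 35 mm off the front panel and 87 mm above the table. Shut, it is 155 mm from the cabinet's origin along the cabinet's -x. Pushing on the bar or the panel shuts the drawer.
- tray: White open stock tray, fixed, 180 (x) x 290 (y) x 28 mm high, walls and floor 4 mm thick, no dividers. Origin: centre of its underside. It holds the pillow-block unit, the flange unit and the spare collar.
- unit: The sample: grey cast pillow-block bearing unit, 0.25 to 0.5 kg, upright on its foot in the tray. Origin: centre of the foot's underside, z up. Foot 30 (x) x 100 (y) x 12 mm high. Round-topped housing 26 mm thick (x), 54 mm wide (y), top at 63 mm with a 4 mm grease nipple. Bore along x at 36 mm height. Steel collar on the -x side; +x side flat. Starts with -x towards the robot or turned to its right.
- collar (a point): Centre of the outer face of the unit's steel collar (34 mm diameter, standing out 12 mm from the housing): 25 mm along -x and 36 mm up from the unit's origin.
- sides (a point): Middle of the unit's housing, on its centre line 30 mm above the foot's underside: between its two flat vertical sides, the +y and -y faces, 54 mm apart and flat from 12 to 44 mm height. A good grasp is from above on these sides, fingertips above the foot.
- flange: Grey square flange bearing unit lying flat in the tray, face up: plate 70 x 70 x 12 mm, round boss, steel collar up to 40 mm height. Origin: centre of its underside. Not wanted; leave it.
- spare: Loose spare steel collar ring lying in the tray, 34 mm diameter, 12 mm high. Origin: centre of its underside. Leave it.
- camera: Inspection camera on a pillar, fixed on the robot's right, looking level to the robot's left along its -x axis. Foot plate 100 x 100 x 16 mm, pillar 24 mm thick, black 56 mm cube on top centred at 220 mm height, lens barrel 44 mm in diameter, 37 mm long. Origin: centre of the foot's underside, z up. Rightly presented, the unit's x axis points opposite to the camera's x axis.
- lens (a point): Centre of the lens glass, front end of the barrel: 65 mm along -x from the camera's origin, 220 mm above the table.
- focus (a point): The point 120 mm straight in front of the lens at lens height (185 mm along -x from the camera's origin, 220 mm above the table), where the middle of the collar's face is to be held.
- spray: White plastic bottle standing at the back of the table, 52 mm diameter, 170 mm high. Origin: centre of its underside. Leave it.
- tin: Bare metal can standing at the back of the table, 76 mm diameter, 90 mm high. Origin: centre of its underside. Leave it.
- wrench: Steel wrench, 170 mm long, lying on the table behind the tray. Origin: on the table under its middle. Leave it.
Mind the look-alikes: they are no part of the job. What is shaped like the unit but pink is not meant.

How it is judged:
By the outcome, as a careful person would: the job done as asked, in the order asked, and still so for the second after the job is handed in, while the arm keeps its last pose, push and grip.
It also fails if it takes over 48 s, if anything falls off the work surface, if the arm or the gripper's body presses on something with over 40 N, if the wrist force passes 120 N, or if a joint passes its speed limit or range.

## Working session

There is one attempt and no reset: what is moved stays moved. The work goes in short steps, Python scripts to look and compute and a tool call to move; the robot and the scene stay as the last step left them, time stands still between calls to the robot, and variables do not carry over. Pictures are saved under pics/ and viewed, and the job is handed in when it is done.

Besides the shell and the picture viewer there is one more tool, called in YAML: its name, and indented under it one key for each argument. drive_tool: Moves the arm, as the interface text tells. Its arguments: {"type":"object","properties":{"series":{"type":"array","items":{"type":"object","properties":{"x":{"type":"number"},"y":{"type":"number"},"z":{"type":"number"},"ax":{"type":"number"},"ay":{"type":"number"},"az":{"type":"number"}}}},"hand":{"type":"number"}},"required":["series"]}

```bash
mkdir -p pics; cat > h.py <<'E'
import numpy as np, cv2
from plant import sensors, cams, workorder, manip
from scipy.spatial.transform import Rotation as R
def grab(n,fn=None):
    f=cams.grab_frame(n)
    if fn: cv2.imwrite('pics/'+fn,f['img']); np.savez('pics/'+fn+'.npz',**{k:np.array(v) for k,v in f.items()})
    return f
def load(fn): 
    d=np.load('pics/'+fn+'.npz'); return {k:d[k] for k in d}
def ray(f,u,v):
    K=np.array(f['camera_matrix']);k=float(f['k1'])
    d=cv2.undistortPoints(np.array([[[u,v]]],float),K,np.array([k,0,0,0,0.]))[0,0]
    T=np.array(f['cam_to_world']); r=T[:3,:3]@np.array([d[0],d[1],1]); return T[:3,3],r/np.linalg.norm(r)
def onz(f,u,v,z):
    o,r=ray(f,u,v); return o+r*(z-o[2])/r[2]
def proj(f,p):
    T=np.linalg.inv(np.array(f['cam_to_world'])); q=T[:3,:3]@np.array(p,float)+T[:3,3]
    a=cv2.projectPoints(q.reshape(1,1,3),np.zeros(3),np.zeros(3),np.array(f['camera_matrix']),np.array([float(f['k1']),0,0,0,0.]))[0]
    return a.ravel()
def tri(f1,p1,f2,p2):
    o1,r1=ray(f1,*p1);o2,r2=ray(f2,*p2)
    s=np.linalg.lstsq(np.c_[r1,-r2],o2-o1,rcond=None)[0]
    a=o1+s[0]*r1;b=o2+s[1]*r2; return (a+b)/2,np.linalg.norm(a-b)
def st():
    s=sensors.state(); q=s['tool_rot']; M=R.from_quat([q[1],q[2],q[3],q[0]]).as_matrix()
    return s,np.array(s['tool_pos']),M
E
python3 - <<'E'
from h import *
for n in ['side','top','wrist']:
    f=grab(n,n+'0.png'); print(n,np.round(f['cam_to_world'],3).tolist(),f['k1'],np.round(f['camera_matrix'],1).tolist())
s,p,M=st(); print(s); print(M.round(3),manip.pinch_z)
E
```

```text
side [[0.928, -0.292, 0.233, 0.265], [-0.373, -0.697, 0.613, -0.907], [-0.017, -0.656, -0.755, 1.184], [0.0, 0.0, 0.0, 1.0]] -0.1044142015878864 [[533.5, 0.0, 284.4], [0.0, 533.5, 211.5], [0.0, 0.0, 1.0]]
top [[-0.007, -0.991, 0.13, 0.401], [-1.0, 0.007, -0.002, -0.056], [0.001, -0.13, -0.992, 1.446], [0.0, 0.0, 0.0, 1.0]] -0.07688995560567376 [[499.8, 0.0, 291.7], [0.0, 499.8, 209.9], [0.0, 0.0, 1.0]]
wrist [[0.402, -0.885, -0.236, 0.311], [-0.916, -0.389, -0.102, -0.546], [-0.001, 0.258, -0.966, 0.373], [0.0, 0.0, 0.0, 1.0]] -0.06401532498408473 [[325.6, 0.0, 277.9], [0.0, 325.6, 208.3], [0.0, 0.0, 1.0]]
{'time': 0.15, 'joint_pos': array([-1.27702353e+00,  5.32149067e-02,  1.61399443e+00, -5.18853573e-05,
        1.47601395e+00, -1.19000476e-01]), 'joint_vel': array([-0.00089582, -0.00240166, -0.00470325,  0.00143343, -0.00052662,
       -0.00025439]), 'joint_efforts': array([ 2.53913713e-04, -3.94240201e+01, -3.70723164e+01, -1.15958378e-04,
        4.65884819e-03,  2.77455985e-05]), 'tool_pos': array([ 0.2505609 , -0.57203259,  0.23032998]), 'tool_rot': array([-0.14433249, -0.6920313 , -0.14547794,  0.69216832]), 'contact_force': array([ 0.17132077,  0.12468585, -0.03609663]), 'ft_torque': array([ 0.04122615, -0.02948191, -0.02849991]), 'gripper_width': 0.9969452122436165}
[[-0.001  0.401 -0.916]
 [ 0.002 -0.916 -0.401]
 [-1.    -0.002 -0.   ]] -0.0187
```

View pics/side0.png

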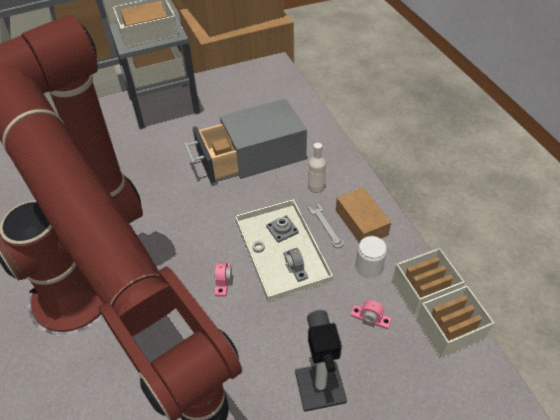

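View pics/top0.png

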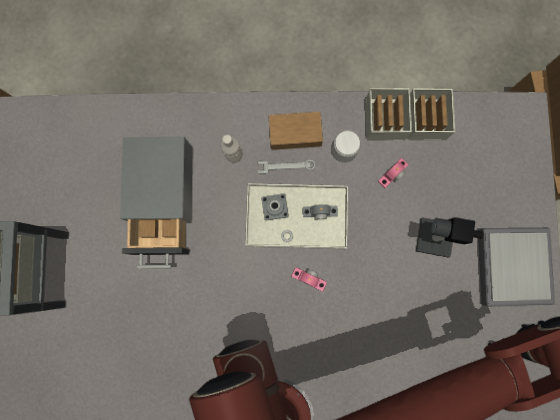

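The top view shows the cabinet with its drawer out (handle at 157,263), the tray with the flange (275,206), the spare (287,237) and a grey pillow block (320,211), and the camera (440,232). The side view shows the same layout.

Three things are shaped like the unit, in top-view pixels: pink (309,278), pink (393,173) and grey (320,211). Only the grey one, inside the white tray, fits the description. I'll confirm it in enlarged crops.

```bash
python3 - <<'E'
from h import *
a=cv2.imread('pics/top0.png'); b=cv2.imread('pics/side0.png')
cv2.imwrite('pics/ct.png',cv2.resize(a[175:300,235:360],None,fx=5,fy=4.8,interpolation=cv2.INTER_CUBIC))
cv2.imwrite('pics/cs.png',cv2.resize(b[195:305,225:345],None,fx=5,fy=5,interpolation=cv2.INTER_CUBIC))
cv2.imwrite('pics/cc.png',cv2.resize(np.vstack([a[205:265,400:490]]),None,fx=7,fy=7,interpolation=cv2.INTER_CUBIC))
cv2.imwrite('pics/cd.png',cv2.resize(a[130:275,115:195],None,fx=4,fy=4,interpolation=cv2.INTER_CUBIC))
E
```

```text
(no output)
```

View pics/ct.png

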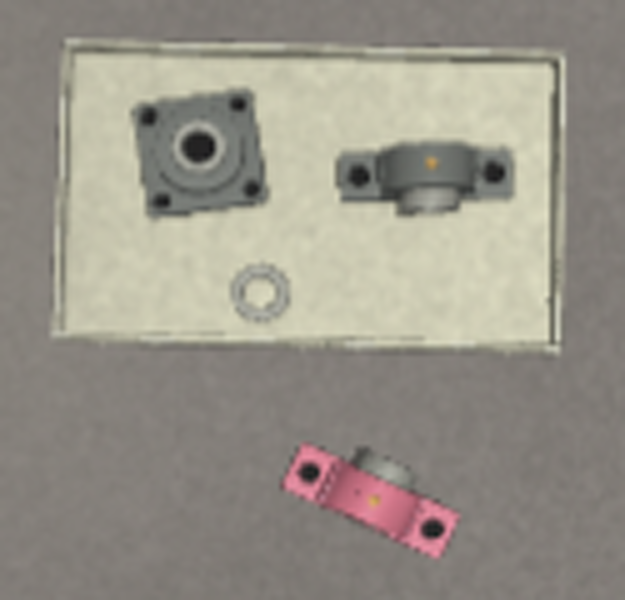

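View pics/cs.png

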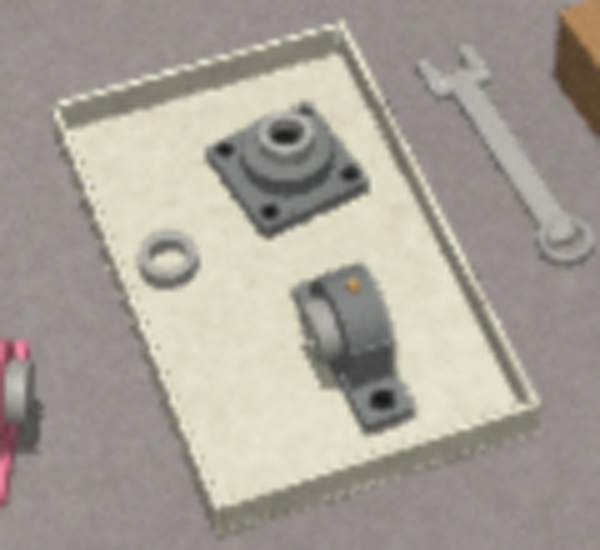

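View pics/cc.png

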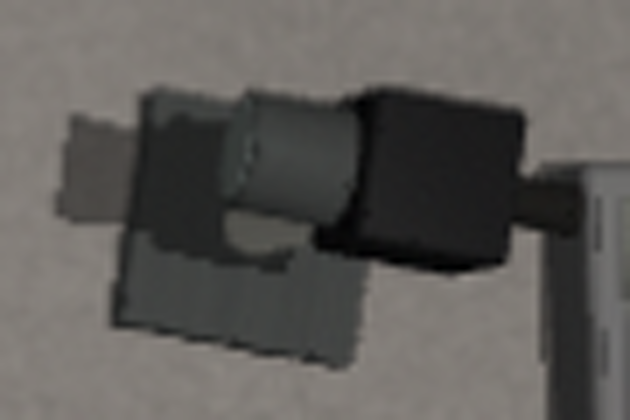

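View pics/cd.png

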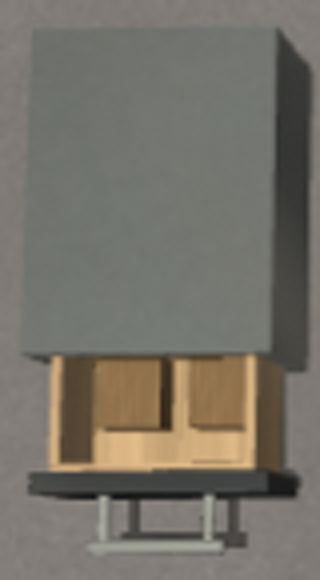

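Both crops confirm it: the grey pillow block stands in the tray at (320,211) with its collar towards the robot. The pink ones are outside the tray. Next I measure everything.

```bash
python3 - <<'E'
from h import *
f=load('top0.png')
def c(x,y,fx,fy,u0,v0,z): return onz(f,(x+.5)/fx-.5+u0,(y+.5)/fy-.5+v0,z)
print('foot'); 
for p in [(337,153),(337,200),(515,198),(515,150),(359,176),(494,172)]: print(p,c(*p,5,4.8,235,175,.016).round(4))
print('nipple',c(431,162,5,4.8,235,175,.069).round(4),'collar top edge out', c(430,190,5,4.8,235,175,.057).round(4),c(430,212,5,4.8,235,175,.040).round(4))
print('tray rim')
for p in [(66,42),(563,53),(558,350),(55,337)]: print(p,c(*p,5,4.8,235,175,.028).round(4))
print('cab')
for p in [(33,30),(277,30),(272,355),(22,355)]: print(c(*p,4,4,115,130,.125).round(4))
print('panel top'); 
for p in [(30,492),(268,492),(30,474),(297,474)]: print(c(*p,4,4,115,130,.112).round(4))
for p in [(88,548),(222,546)]: print('bar',c(*p,4,4,115,130,.087).round(4))
print('cam cube')
for p in [(375,90),(525,110),(507,268),(362,245)]: print(c(*p,7,7,400,205,.248).round(4))
print('plate')
for p in [(148,92),(115,322),(352,367)]: print(c(*p,7,7,400,205,.016).round(4))
print('lens edge top/bottom')
for p in [(235,105),(222,195),(250,92),(237,205)]: print(c(*p,7,7,400,205,.22).round(4))
E
python3 - <<'E'
import cv2
b=cv2.imread('pics/side0.png')
cv2.imwrite('pics/cs2.png',cv2.resize(b[300:415,285:355],None,fx=5,fy=5,interpolation=cv2.INTER_CUBIC))
E
```

```text
foot
(337, 153) [ 0.5976 -0.0879  0.016 ]
(337, 200) [ 0.5692 -0.0876  0.016 ]
(515, 198) [ 0.5696 -0.1902  0.016 ]
(515, 150) [ 0.5987 -0.1908  0.016 ]
(359, 176) [ 0.5836 -0.1004  0.016 ]
(494, 172) [ 0.5855 -0.1784  0.016 ]
nipple [ 0.5847 -0.1389  0.069 ] collar top edge out [ 0.5698 -0.1388  0.057 ] [ 0.5588 -0.1396  0.04  ]
tray rim
(66, 42) [0.6644 0.068  0.028 ]
(563, 53) [ 0.6557 -0.2185  0.028 ]
(558, 350) [ 0.4776 -0.2119  0.028 ]
(55, 337) [0.4873 0.0735 0.028 ]
cab
[0.7785 0.4043 0.125 ]
[0.7762 0.2352 0.125 ]
[0.5529 0.2334 0.125 ]
[0.554  0.4027 0.125 ]
panel top
[0.4629 0.3985 0.112 ]
[0.4623 0.2372 0.112 ]
[0.4749 0.3989 0.112 ]
[0.4742 0.2179 0.112 ]
bar [0.4258 0.3657 0.087 ]
bar [0.4269 0.2735 0.087 ]
cam cube
[ 0.5362 -0.4503  0.248 ]
[ 0.5287 -0.5031  0.248 ]
[ 0.4738 -0.4938  0.248 ]
[ 0.4823 -0.4431  0.248 ]
plate
[ 0.5624 -0.4313  0.016 ]
[ 0.4676 -0.414   0.016 ]
[ 0.448  -0.5117  0.016 ]
lens edge top/bottom
[ 0.5344 -0.4088  0.22  ]
[ 0.5024 -0.4027  0.22  ]
[ 0.539  -0.4144  0.22  ]
[ 0.4988 -0.408   0.22  ]
```

View pics/cs2.png

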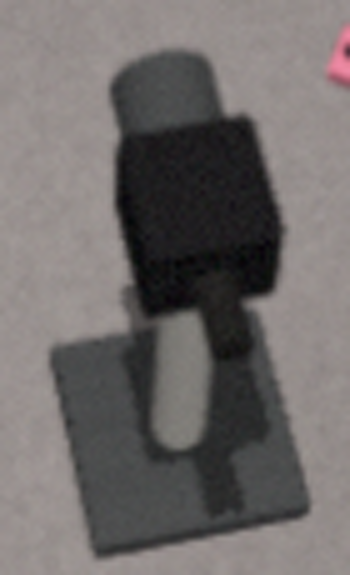

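```bash
cat >> h.py <<'E'
def go(*tg,yaw=None):
    "tg: world xyz targets; yaw: desired angle (deg) of tool y; prints units in the current tool frame"
    s,p,M=st(); y=np.degrees(np.arctan2(M[1,1],M[0,1]))
    print('t',round(s['time'],2),'p',p.round(4),'yaw',round(y,2),'tilt',M[:,0].round(4),'F',np.round(s['contact_force'],1),'w',round(s['gripper_width'],3))
    for t in tg: print(' ->',t,'units xyz',(M.T@(np.array(t)-p)/.025).round(3))
    if yaw is not None:
        z=np.array([0,0,-1.]);Y=np.array([np.cos(np.radians(yaw)),np.sin(np.radians(yaw)),0]);T=np.c_[z,Y,np.cross(z,Y)]
        print(' turn',(np.degrees(R.from_matrix(M.T@T).as_rotvec())/5).round(3))
E
python3 - <<'E'
from h import *
go([.38,-.1,.23],[.37,.32,.15],yaw=-89)
E
```

```text
t 0.15 p [ 0.2506 -0.572   0.2303] yaw -66.35 tilt [-5.0e-04  1.5e-03 -1.0e+00] F [ 0.2  0.1 -0. ] w 0.997
 -> [0.38, -0.1, 0.23] units xyz [  0.04  -15.218 -12.317]
 -> [0.37, 0.32, 0.15] units xyz [  3.266 -30.763 -18.69 ]
 turn [4.53e+00 2.00e-03 1.90e-02]
```

drive_tool:
  series:
    - {"y": -15.2,"z": -12.3,"ax": 4.5}
    - {"y": -15.2,"z": -12.3,"ax": 4.5}
    - {"y": -15.2,"z": -12.3,"ax": 4.5}
    - {"y": -15.2,"z": -12.3,"ax": 4.5}
    - {"y": -15.2,"z": -12.3,"ax": 4.5}
  hand: 0

```text
schema error: expected keys x, y, z, ax, ay, az
```

```bash
python3 - <<'E'
from h import *
go([.38,-.1,.23],[.37,.32,.15],yaw=-89)
E
```

```text
t 0.15 p [ 0.2506 -0.572   0.2303] yaw -66.35 tilt [-5.0e-04  1.5e-03 -1.0e+00] F [ 0.2  0.1 -0. ] w 0.997
 -> [0.38, -0.1, 0.23] units xyz [  0.04  -15.218 -12.317]
 -> [0.37, 0.32, 0.15] units xyz [  3.266 -30.763 -18.69 ]
 turn [4.53e+00 2.00e-03 1.90e-02]
```

drive_tool:
  series:
    - {"x": 0,"y": -15.2,"z": -12.3,"ax": 4.5,"ay": 0,"az": 0}
    - {"x": 0,"y": -15.2,"z": -12.3,"ax": 4.5,"ay": 0,"az": 0}
    - {"x": 0,"y": -15.2,"z": -12.3,"ax": 4.5,"ay": 0,"az": 0}
    - {"x": 0,"y": -15.2,"z": -12.3,"ax": 4.5,"ay": 0,"az": 0}
    - {"x": 0,"y": -15.2,"z": -12.3,"ax": 4.5,"ay": 0,"az": 0}
  hand: 0

```text
time: 0.57
tool_pos: [0.3058, -0.3696, 0.2307]
tool_rot: [-0.006, -0.707, -0.007, 0.707]
contact_force: [0.2, 0.3, 0.3]
gripper_width: 0.297
```

```bash
python3 - <<'E'
from h import *
go([.38,-.1,.23],[.37,.32,.15],yaw=-89)
E
```

```text
t 0.57 p [ 0.3058 -0.3696  0.2307] yaw -88.94 tilt [-3.e-04  8.e-04 -1.e+00] F [0.2 0.3 0.3] w 0.297
 -> [0.38, -0.1, 0.23] units xyz [  0.036 -10.728  -3.169]
 -> [0.37, 0.32, 0.15] units xyz [  3.249 -27.53   -3.081]
 turn [0.012 0.003 0.009]
```

drive_tool:
  series:
    - {"x": 0,"y": -10.7,"z": -3.2,"ax": 0,"ay": 0,"az": 0}
    - {"x": 0,"y": -10.7,"z": -3.2,"ax": 0,"ay": 0,"az": 0}
    - {"x": 0,"y": -10.7,"z": -3.2,"ax": 0,"ay": 0,"az": 0}
    - {"x": 0,"y": -10.7,"z": -3.2,"ax": 0,"ay": 0,"az": 0}
    - {"x": 0,"y": -10.7,"z": -3.2,"ax": 0,"ay": 0,"az": 0}

```text
time: 0.98
tool_pos: [0.3613, -0.1689, 0.2311]
tool_rot: [0.007, 0.707, 0.007, -0.707]
contact_force: [1.3, -0.3, -0.5]
gripper_width: -0.001
```

```bash
python3 - <<'E'
from h import *
go([.37,.32,.18],[.37,.32,.066],yaw=-89.5)
E
```

```text
t 0.98 p [ 0.3613 -0.1689  0.2311] yaw -88.9 tilt [ 5.e-04 -2.e-04 -1.e+00] F [ 1.3 -0.3 -0.5] w -0.001
 -> [0.37, 0.32, 0.18] units xyz [  2.041 -19.545  -0.723]
 -> [0.37, 0.32, 0.066] units xyz [  6.601 -19.546  -0.721]
 turn [ 0.121 -0.005 -0.002]
```

drive_tool:
  series:
    - {"x": 0,"y": -19.5,"z": -0.7,"ax": 0,"ay": 0,"az": 0}
    - {"x": 0,"y": -19.5,"z": -0.7,"ax": 0,"ay": 0,"az": 0}
    - {"x": 0,"y": -19.5,"z": -0.7,"ax": 0,"ay": 0,"az": 0}
    - {"x": 0,"y": -19.5,"z": -0.7,"ax": 0,"ay": 0,"az": 0}
    - {"x": 0,"y": -19.5,"z": -0.7,"ax": 0,"ay": 0,"az": 0}

```text
time: 1.4
tool_pos: [0.3641, 0.0394, 0.2313]
tool_rot: [0.007, 0.707, 0.007, -0.707]
contact_force: [0.2, -1.2, 0.3]
gripper_width: 0.004
```

drive_tool:
  series:
    - {"x": 2,"y": -11.3,"z": -0.3,"ax": 0,"ay": 0,"az": 0}
    - {"x": 2,"y": -11.3,"z": -0.3,"ax": 0,"ay": 0,"az": 0}
    - {"x": 2,"y": -11.3,"z": -0.3,"ax": 0,"ay": 0,"az": 0}
    - {"x": 2,"y": -11.3,"z": -0.3,"ax": 0,"ay": 0,"az": 0}
    - {"x": 2,"y": -11.3,"z": -0.3,"ax": 0,"ay": 0,"az": 0}

```text
time: 1.82
tool_pos: [0.3653, 0.2449, 0.1946]
tool_rot: [0.007, 0.707, 0.007, -0.707]
contact_force: [0.4, -0.3, 0.4]
gripper_width: -0.003
```

```bash
python3 - <<'E'
from h import *
go([.37,.32,.18],[.37,.32,.066],yaw=-89.5)
E
```

```text
t 1.82 p [0.3653 0.2449 0.1946] yaw -88.8 tilt [ 7.e-04  1.e-04 -1.e+00] F [ 0.4 -0.3  0.4] w -0.003
 -> [0.37, 0.32, 0.18] units xyz [ 0.585 -3.    -0.251]
 -> [0.37, 0.32, 0.066] units xyz [ 5.145 -3.    -0.248]
 turn [ 0.14  -0.008  0.001]
```

drive_tool:
  series:
    - {"x": 0,"y": -3,"z": -0.25,"ax": 0,"ay": 0,"az": 0}
    - {"x": 0.6,"y": -3,"z": -0.25,"ax": 0,"ay": 0,"az": 0}
    - {"x": 5.1,"y": -3,"z": -0.25,"ax": 0.1,"ay": 0,"az": 0}
    - {"x": 5.1,"y": -3,"z": -0.25,"ax": 0.1,"ay": 0,"az": 0}
    - {"x": 5.1,"y": -3,"z": -0.25,"ax": 0.1,"ay": 0,"az": 0}

```text
time: 2.23
tool_pos: [0.3689, 0.3176, 0.0639]
tool_rot: [-0.005, -0.706, -0.004, 0.708]
contact_force: [-0.5, -0.2, 0.4]
gripper_width: 0.002
```

```bash
python3 - <<'E'
from h import *
go([.40,.32,.066],[.485,.32,.066],yaw=-89.5)
grab('side','side1.png')
E
```

```text
t 2.23 p [0.3689 0.3176 0.0639] yaw -89.24 tilt [-0.0031 -0.002  -1.    ] F [-0.5 -0.2  0.4] w 0.002
 -> [0.4, 0.32, 0.066] units xyz [-0.088 -0.081 -1.246]
 -> [0.485, 0.32, 0.066] units xyz [-0.098 -0.036 -4.646]
 turn [ 0.051  0.036 -0.023]
```

View pics/side1.png

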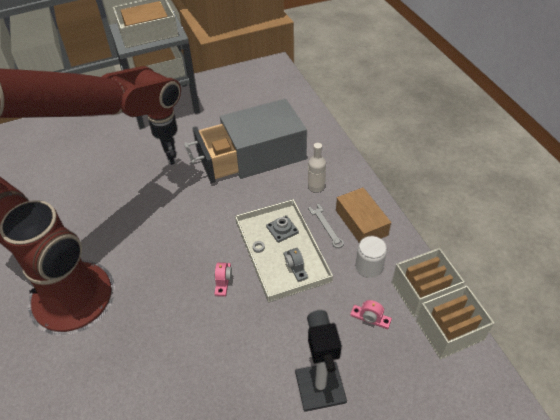

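The fingers (172,160) are lowered just in front of the bar (193,152). I push from here.

drive_tool:
  series:
    - {"x": 0,"y": 0,"z": -0.6,"ax": 0,"ay": 0,"az": 0}
    - {"x": 0,"y": 0,"z": -1.2,"ax": 0,"ay": 0,"az": 0}
    - {"x": 0,"y": 0,"z": -1.5,"ax": 0,"ay": 0,"az": 0}
    - {"x": 0,"y": 0,"z": -1.8,"ax": 0,"ay": 0,"az": 0}
    - {"x": 0,"y": 0,"z": -2.1,"ax": 0,"ay": 0,"az": 0}

```text
time: 2.7
tool_pos: [0.4238, 0.3184, 0.0683]
tool_rot: [-0.004, -0.707, -0.004, 0.707]
contact_force: [-1.1, 0.7, 1.2]
gripper_width: 0.001
```

drive_tool:
  series:
    - {"x": 0,"y": 0,"z": -0.3,"ax": 0,"ay": 0,"az": 0}
    - {"x": 0,"y": 0,"z": -0.6,"ax": 0,"ay": 0,"az": 0}
    - {"x": 0,"y": 0,"z": -0.9,"ax": 0,"ay": 0,"az": 0}
    - {"x": 0,"y": 0,"z": -1.2,"ax": 0,"ay": 0,"az": 0}
    - {"x": 0,"y": 0,"z": -1.5,"ax": 0,"ay": 0,"az": 0}

```text
time: 3.12
tool_pos: [0.4615, 0.3188, 0.0676]
tool_rot: [-0.004, -0.707, -0.004, 0.707]
contact_force: [-2.0, 0.9, 1.5]
gripper_width: 0.003
```

```bash
python3 - <<'E'
from h import *
go([.40,.32,.066],[.485,.32,.066],yaw=-89.5)
E
```

```text
t 3.12 p [0.4615 0.3188 0.0676] yaw -89.35 tilt [-1.e-04 -0.e+00 -1.e+00] F [-2.   0.9  1.5] w 0.003
 -> [0.4, 0.32, 0.066] units xyz [ 0.063 -0.078  2.459]
 -> [0.485, 0.32, 0.066] units xyz [ 0.063 -0.039 -0.941]
 turn [ 0.03   0.001 -0.   ]
```

drive_tool:
  series:
    - {"x": 0,"y": 0,"z": -0.2,"ax": 0,"ay": 0,"az": 0}
    - {"x": 0,"y": 0,"z": -0.4,"ax": 0,"ay": 0,"az": 0}
    - {"x": 0,"y": 0,"z": -0.6,"ax": 0,"ay": 0,"az": 0}
    - {"x": 0,"y": 0,"z": -0.75,"ax": 0,"ay": 0,"az": 0}
    - {"x": 0,"y": 0,"z": -0.85,"ax": 0,"ay": 0,"az": 0}

```text
time: 3.53
tool_pos: [0.4825, 0.319, 0.0674]
tool_rot: [-0.004, -0.707, -0.004, 0.707]
contact_force: [-1.2, 0.5, 1.8]
gripper_width: 0.005
```

drive_tool:
  series:
    - {"x": 0,"y": 0,"z": -0.06,"ax": 0,"ay": 0,"az": 0}
    - {"x": 0,"y": 0,"z": -0.12,"ax": 0,"ay": 0,"az": 0}

```text
time: 3.7
tool_pos: [0.4851, 0.319, 0.0674]
tool_rot: [-0.004, -0.707, -0.004, 0.707]
contact_force: [-1.6, -0.9, 0.6]
gripper_width: -0.001
```

drive_tool:
  series:
    - {"x": 0,"y": 0,"z": -0.06,"ax": 0,"ay": 0,"az": 0}
    - {"x": 0,"y": 0,"z": -0.12,"ax": 0,"ay": 0,"az": 0}

```text
time: 3.87
tool_pos: [0.4879, 0.319, 0.0674]
tool_rot: [-0.004, -0.707, -0.004, 0.707]
contact_force: [-0.3, -0.6, 0.3]
gripper_width: -0.003
```

Still no end stop, so I carry on in small steps.

drive_tool:
  series:
    - {"x": 0,"y": 0,"z": -0.06,"ax": 0,"ay": 0,"az": 0}
    - {"x": 0,"y": 0,"z": -0.12,"ax": 0,"ay": 0,"az": 0}

```text
time: 4.03
tool_pos: [0.4886, 0.319, 0.0673]
tool_rot: [-0.004, -0.705, -0.004, 0.71]
contact_force: [-14.3, -1.8, 10.2]
gripper_width: -0.004
```

drive_tool:
  series:
    - {"x": 0,"y": 0,"z": -0.06,"ax": 0,"ay": 0,"az": 0}
    - {"x": 0,"y": 0,"z": -0.12,"ax": 0,"ay": 0,"az": 0}

```text
time: 4.2
tool_pos: [0.4886, 0.319, 0.0672]
tool_rot: [-0.005, -0.702, -0.003, 0.712]
contact_force: [-25.5, -3.0, 16.8]
gripper_width: -0.0
```

```bash
python3 - <<'E'
from h import *
f=grab('side','side2.png'); t=grab('top','top2.png')
cv2.imwrite('pics/c2.png',np.hstack([cv2.resize(f['img'][95:195,160:310],None,fx=4,fy=4,interpolation=2)[:, :400],cv2.resize(t['img'][190:290,110:210],None,fx=4,fy=4,interpolation=2)]))
E
```

```text
(no output)
```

View pics/c2.png

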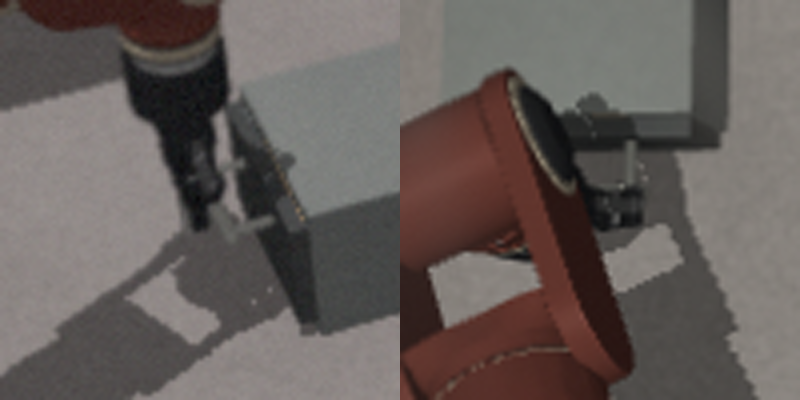

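The picture shows the drawer front flush with the cabinet body, and the force rose sharply (25 N) at a hard stop at x=0.4886. I back off straight, then lift.

drive_tool:
  series:
    - {"x": 0,"y": 0,"z": 0.5,"ax": 0,"ay": 0,"az": 0}
    - {"x": 0,"y": 0,"z": 1.5,"ax": 0,"ay": 0,"az": 0}
    - {"x": 0,"y": 0,"z": 3,"ax": 0,"ay": 0,"az": 0}
    - {"x": -1.5,"y": 0,"z": 4,"ax": 0,"ay": 0,"az": 0}
    - {"x": -3,"y": 0,"z": 4,"ax": 0,"ay": 0,"az": 0}
  hand: 1

```text
time: 4.72
tool_pos: [0.3875, 0.316, 0.1377]
tool_rot: [-0.007, -0.703, -0.003, 0.711]
contact_force: [1.4, 0.7, 0.2]
gripper_width: 0.705
```

```bash
python3 - <<'E'
from h import *
go([.40,.1,.28],[.44,-.137,.28],[.5846,-.139,.28],yaw=-88.7)
E
```

```text
t 4.72 p [0.3875 0.316  0.1377] yaw -89.23 tilt [-0.0106 -0.0055 -0.9999] F [1.4 0.7 0.2] w 0.705
 -> [0.4, 0.1, 0.28] units xyz [-5.648  8.678 -0.324]
 -> [0.44, -0.137, 0.28] units xyz [-5.614 18.178 -1.797]
 -> [0.5846, -0.139, 0.28] units xyz [-5.674 18.336 -7.579]
 turn [-0.106  0.122 -0.06 ]
```

drive_tool:
  series:
    - {"x": -2,"y": 1,"z": 0,"ax": 0,"ay": 0,"az": 0}
    - {"x": -4.4,"y": 9,"z": -2,"ax": 0,"ay": 0,"az": 0}
    - {"x": -4.4,"y": 18.2,"z": -6.6,"ax": 0,"ay": 0,"az": 0}
    - {"x": -4.4,"y": 18.2,"z": -6.6,"ax": 0,"ay": 0,"az": 0}
    - {"x": -4.4,"y": 18.2,"z": -6.6,"ax": 0,"ay": 0,"az": 0}

```text
time: 5.13
tool_pos: [0.4512, 0.145, 0.2119]
tool_rot: [0.004, 0.708, 0.005, -0.706]
contact_force: [0.6, 0.2, -0.2]
gripper_width: 0.999
```

```bash
python3 - <<'E'
from h import *
go([.56,-.139,.25],yaw=-88.7)
E
```

```text
t 5.13 p [0.4512 0.145  0.2119] yaw -89.28 tilt [ 3.5e-03  5.0e-04 -1.0e+00] F [ 0.6  0.2 -0.2] w 0.999
 -> [0.56, -0.139, 0.25] units xyz [-1.516 11.414 -4.214]
 turn [-0.115 -0.04   0.005]
```

drive_tool:
  series:
    - {"x": -1.5,"y": 11.4,"z": -4.2,"ax": -0.1,"ay": 0,"az": 0}
    - {"x": -1.5,"y": 11.4,"z": -4.2,"ax": -0.1,"ay": 0,"az": 0}
    - {"x": -1.5,"y": 11.4,"z": -4.2,"ax": -0.1,"ay": 0,"az": 0}
    - {"x": -1.5,"y": 11.4,"z": -4.2,"ax": -0.1,"ay": 0,"az": 0}
    - {"x": -1.5,"y": 11.4,"z": -4.2,"ax": -0.1,"ay": 0,"az": 0}

```text
time: 5.55
tool_pos: [0.5248, -0.049, 0.2367]
tool_rot: [0.007, 0.708, 0.007, -0.706]
contact_force: [1.2, 0.5, -0.1]
gripper_width: 0.997
```

drive_tool:
  series:
    - {"x": -0.3,"y": 4,"z": -1.5,"ax": 0,"ay": 0,"az": 0}
    - {"x": -0.3,"y": 4,"z": -1.5,"ax": 0,"ay": 0,"az": 0}
    - {"x": -0.3,"y": 4,"z": -1.5,"ax": 0,"ay": 0,"az": 0}
    - {"x": -0.3,"y": 4,"z": -1.5,"ax": 0,"ay": 0,"az": 0}

```text
time: 5.88
tool_pos: [0.565, -0.1506, 0.244]
tool_rot: [0.006, 0.708, 0.005, -0.706]
contact_force: [-1.0, 1.0, -0.4]
gripper_width: 0.999
```

```bash
python3 - <<'E'
from h import *
go([.5846,-.139,.049],yaw=-88.7)
w=grab('wrist','w1.png'); s=grab('side','s3.png'); t=grab('top','t3.png')
cv2.imwrite('pics/c3.png',np.hstack([cv2.resize(s['img'][100:190,170:260],(400,400),interpolation=2),cv2.resize(t['img'][190:280,110:200],(400,400),interpolation=2)]))
E
```

```text
t 5.88 p [ 0.565  -0.1506  0.244 ] yaw -89.13 tilt [ 0.0019 -0.0021 -1.    ] F [-1.   1.  -0.4] w 0.999
 -> [0.5846, -0.139, 0.049] units xyz [ 7.799 -0.47  -0.777]
 turn [-0.085 -0.021 -0.025]
```

View pics/w1.png

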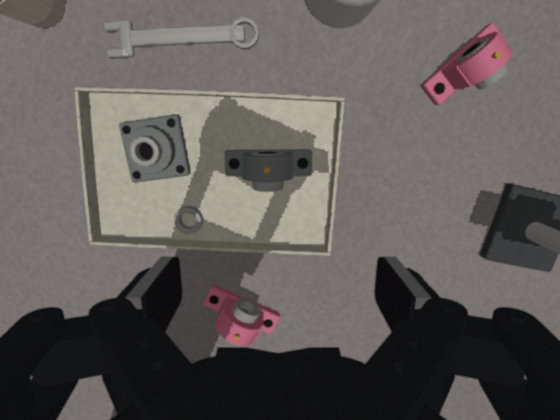

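View pics/c3.png

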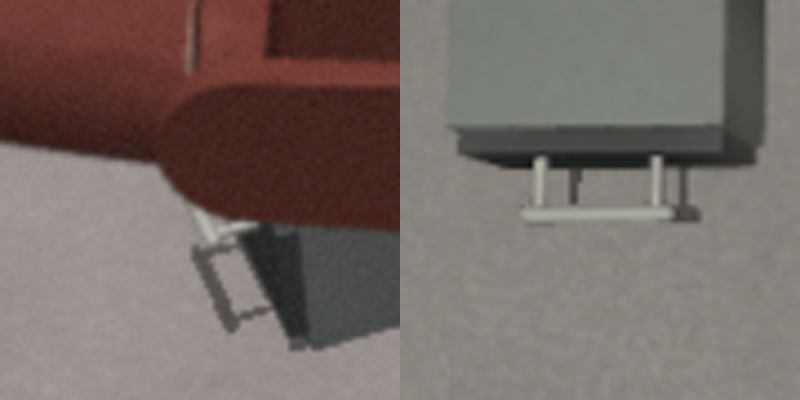

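The top crop confirms the drawer is shut. The wrist view shows the grey unit with foot holes at (234,163) and (303,163), and nipple at (266,170). The camera's foot plate is at the right edge.

```bash
python3 - <<'E'
from h import *
f=load('w1.png')
a=onz(f,234,163,.016);b=onz(f,303,163,.016); print(a,b,(a+b)/2,onz(f,266,170,.069))
m=np.arctan2(*(a-b)[[1,0]]); print('unit yaw',np.degrees(m)-90)
for p in [(224,149),(311,150),(311,177),(225,176)]: print(onz(f,*p,.016).round(4))
for p in [(506,184),(484,255)]: print('plate',onz(f,*p,.016).round(4))
E
```

```text
[ 0.5854549  -0.10101347  0.016     ] [ 0.58666558 -0.17955704  0.016     ] [ 0.58606024 -0.14028525  0.016     ] [ 0.58555177 -0.13920338  0.069     ]
unit yaw 0.8830929237124963
[ 0.6011 -0.09    0.016 ]
[ 0.6015 -0.1881  0.016 ]
[ 0.5707 -0.1893  0.016 ]
[ 0.5704 -0.0904  0.016 ]
plate [ 0.5672 -0.4244  0.016 ]
plate [ 0.4759 -0.4134  0.016 ]
```

drive_tool:
  series:
    - {"x": 0,"y": -0.45,"z": -0.82,"ax": 0,"ay": 0,"az": 0}
    - {"x": 1,"y": -0.45,"z": -0.82,"ax": 0,"ay": 0,"az": 0}
    - {"x": 2.5,"y": -0.45,"z": -0.82,"ax": 0,"ay": 0,"az": 0}
    - {"x": 4,"y": -0.45,"z": -0.82,"ax": 0,"ay": 0,"az": 0}
    - {"x": 5,"y": -0.45,"z": -0.82,"ax": 0,"ay": 0,"az": 0}

```text
time: 6.45
tool_pos: [0.582, -0.1318, 0.1149]
tool_rot: [-0.007, -0.706, -0.009, 0.708]
contact_force: [-1.1, 1.2, -1.9]
gripper_width: 0.998
```

```bash
python3 - <<'E'
from h import *
go([.5855,-.1395,.06],[.5855,-.1395,.017],yaw=-89)
E
```

```text
t 6.45 p [ 0.582  -0.1318  0.1149] yaw -88.7 tilt [-0.0033  0.0014 -1.    ] F [-1.1  1.2 -1.9] w 0.998
 -> [0.5855, -0.1395, 0.06] units xyz [ 2.196  0.313 -0.139]
 -> [0.5855, -0.1395, 0.017] units xyz [ 3.916  0.315 -0.145]
 turn [0.059 0.037 0.017]
```

drive_tool:
  series:
    - {"x": 1,"y": 0.3,"z": -0.14,"ax": 0,"ay": 0,"az": 0}
    - {"x": 1,"y": 0.3,"z": -0.14,"ax": 0,"ay": 0,"az": 0}
    - {"x": 1,"y": 0.3,"z": -0.14,"ax": 0,"ay": 0,"az": 0}

```text
time: 6.7
tool_pos: [0.5863, -0.1401, 0.0922]
tool_rot: [-0.007, -0.706, -0.008, 0.708]
contact_force: [1.0, 1.2, 0.8]
gripper_width: 1.002
```

```bash
python3 - <<'E'
from h import *
go([.5855,-.1395,.06],[.5855,-.1395,.017],yaw=-89)
E
```

```text
t 6.7 p [ 0.5863 -0.1401  0.0922] yaw -88.77 tilt [-0.0031  0.0015 -1.    ] F [1.  1.2 0.8] w 1.002
 -> [0.5855, -0.1395, 0.06] units xyz [ 1.289 -0.024  0.026]
 -> [0.5855, -0.1395, 0.017] units xyz [ 3.009 -0.021  0.021]
 turn [0.045 0.036 0.017]
```

drive_tool:
  series:
    - {"x": 0.8,"y": 0,"z": 0,"ax": 0,"ay": 0.04,"az": 0}
    - {"x": 1.6,"y": 0,"z": 0,"ax": 0,"ay": 0.04,"az": 0}
    - {"x": 2.3,"y": 0,"z": 0,"ax": 0,"ay": 0.04,"az": 0}
    - {"x": 3,"y": 0,"z": 0,"ax": 0,"ay": 0.04,"az": 0}
    - {"x": 3,"y": 0,"z": 0,"ax": 0,"ay": 0.04,"az": 0}

```text
time: 7.12
tool_pos: [0.5866, -0.1406, 0.0176]
tool_rot: [0.007, 0.708, 0.008, -0.707]
contact_force: [-1.0, 1.3, -1.3]
gripper_width: 0.999
```

```bash
python3 - <<'E'
from h import *
go([.5855,-.1395,.017],yaw=-89)
grab('wrist','w2.png'); s=grab('side','s4.png'); cv2.imwrite('pics/c4.png',cv2.resize(s['img'][195:305,225:345],None,fx=5,fy=5,interpolation=2))
E
```

```text
t 7.12 p [ 0.5866 -0.1406  0.0176] yaw -88.8 tilt [ 0.0013  0.0011 -1.    ] F [-1.   1.3 -1.3] w 0.999
 -> [0.5855, -0.1395, 0.017] units xyz [ 0.024 -0.044  0.041]
 turn [ 0.04  -0.015  0.013]
```

View pics/w2.png

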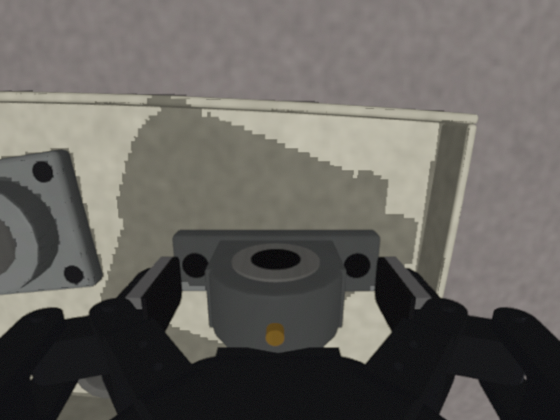

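View pics/c4.png

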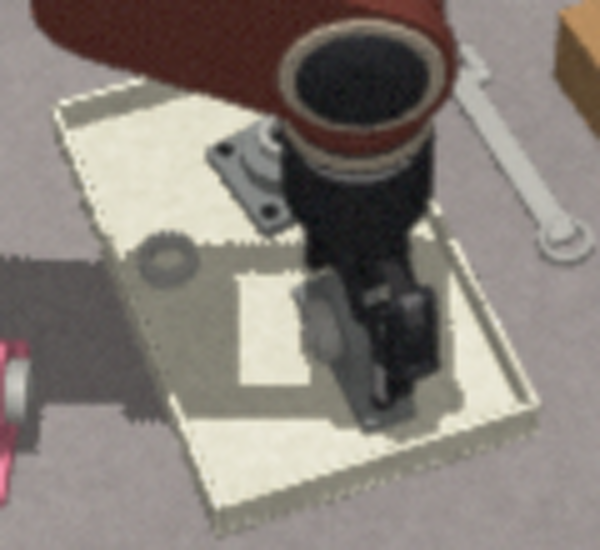

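The fingers straddle the grey housing (208–343 px), centred, above the foot. I close the gripper.

drive_tool:
  series:
    - {"x": 0,"y": 0,"z": 0,"ax": 0,"ay": 0,"az": 0}
    - {"x": 0,"y": 0,"z": 0,"ax": 0,"ay": 0,"az": 0}
    - {"x": 0,"y": 0,"z": 0,"ax": 0,"ay": 0,"az": 0}
    - {"x": 0,"y": 0,"z": 0,"ax": 0,"ay": 0,"az": 0}
    - {"x": 0,"y": 0,"z": 0,"ax": 0,"ay": 0,"az": 0}
  hand: 0

```text
time: 7.63
tool_pos: [0.5893, -0.1421, 0.021]
tool_rot: [0.007, 0.71, 0.007, -0.705]
contact_force: [1.2, 0.8, 6.3]
gripper_width: 0.624
```

drive_tool:
  series:
    - {"x": 0,"y": 0,"z": 0,"ax": 0,"ay": 0,"az": 0}
    - {"x": 0,"y": 0,"z": 0,"ax": 0,"ay": 0,"az": 0}
    - {"x": 0,"y": 0,"z": 0,"ax": 0,"ay": 0,"az": 0}

```text
time: 7.88
tool_pos: [0.5893, -0.1421, 0.021]
tool_rot: [0.007, 0.71, 0.007, -0.705]
contact_force: [-0.1, 1.7, 6.1]
gripper_width: 0.613
```

drive_tool:
  series:
    - {"x": -0.4,"y": 0,"z": 0,"ax": 0,"ay": 0,"az": 0}
    - {"x": -0.9,"y": 0,"z": 0,"ax": 0,"ay": 0,"az": 0}
    - {"x": -1.8,"y": 0,"z": 0,"ax": 0,"ay": 0,"az": 0}
    - {"x": -2.7,"y": 0,"z": 0,"ax": 0,"ay": 0,"az": 0}
    - {"x": -3.6,"y": 0,"z": 0,"ax": 0,"ay": 0,"az": 0}

```text
time: 8.3
tool_pos: [0.5865, -0.1417, 0.1095]
tool_rot: [0.007, 0.708, 0.007, -0.706]
contact_force: [0.5, -0.8, -2.0]
gripper_width: 0.622
```

```bash
python3 - <<'E'
from h import *
go([.555,-.20,.2],yaw=-89)
grab('wrist','w3.png'); s=grab('side','s5.png'); cv2.imwrite('pics/c5.png',cv2.resize(s['img'][175:305,225:365],None,fx=4,fy=4,interpolation=2))
E
```

```text
t 8.3 p [ 0.5865 -0.1417  0.1095] yaw -88.85 tilt [ 2.4e-03  3.0e-04 -1.0e+00] F [ 0.5 -0.8 -2. ] w 0.622
 -> [0.555, -0.2, 0.2] units xyz [-3.623  2.306  1.298]
 turn [ 0.029 -0.027  0.003]
```

View pics/c5.png

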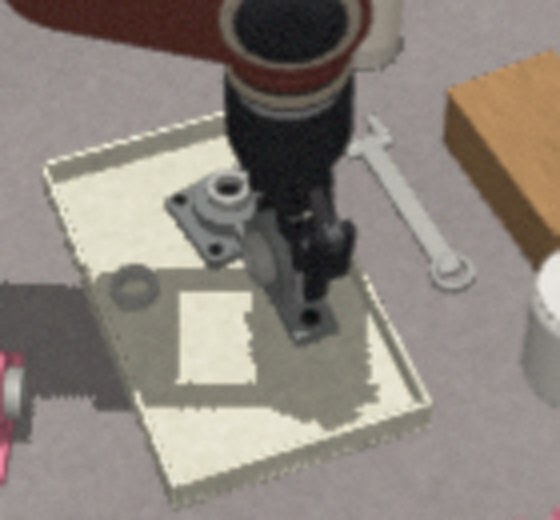

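View pics/w3.png

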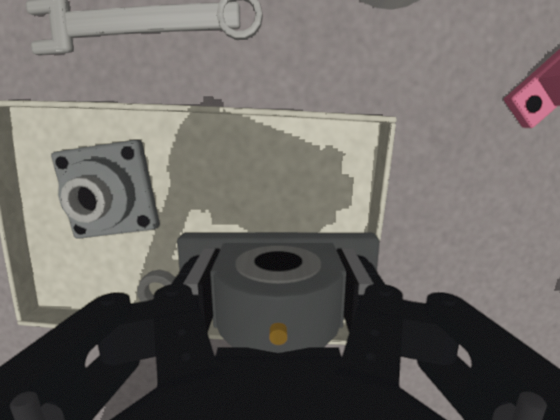

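The unit is held, with the opening at 0.62 (about 53 mm), and it is lifted clear of the tray. I'll raise it and turn it towards the camera, still well short of the lens.

drive_tool:
  series:
    - {"x": -1,"y": 0,"z": 0,"ax": 0,"ay": 0,"az": 0}
    - {"x": -2.2,"y": 0.5,"z": 0.3,"ax": -1,"ay": 0,"az": 0}
    - {"x": -3.6,"y": 1.3,"z": 0.7,"ax": -2.2,"ay": 0,"az": 0}
    - {"x": -3.6,"y": 2,"z": 1,"ax": -3.4,"ay": 0,"az": 0}
    - {"x": -3.6,"y": 2.3,"z": 1.3,"ax": -4.6,"ay": 0,"az": 0}

```text
time: 8.82
tool_pos: [0.5562, -0.2023, 0.2008]
tool_rot: [0.151, 0.694, 0.148, -0.689]
contact_force: [-0.8, -0.2, -4.6]
gripper_width: 0.622
```

```bash
python3 - <<'E'
from h import *
go([.545,-.23,.2],yaw=-10.4)
E
```

```text
t 8.82 p [ 0.5562 -0.2023  0.2008] yaw -65.62 tilt [ 0.0075 -0.0032 -1.    ] F [-0.8 -0.2 -4.6] w 0.622
 -> [0.545, -0.23, 0.2] units xyz [0.033 0.823 0.863]
 turn [-11.043  -0.025  -0.094]
```

drive_tool:
  series:
    - {"x": 0,"y": 0.8,"z": 0.8,"ax": -1.2,"ay": 0,"az": 0}
    - {"x": 0,"y": 0.8,"z": 0.8,"ax": -2.4,"ay": 0,"az": 0}
    - {"x": 0,"y": 0.8,"z": 0.8,"ax": -3.6,"ay": 0,"az": 0}
    - {"x": 0,"y": 0.8,"z": 0.8,"ax": -4.8,"ay": 0,"az": 0}
    - {"x": 0,"y": 0.8,"z": 0.8,"ax": -6,"ay": 0,"az": 0}

```text
time: 9.23
tool_pos: [0.5444, -0.2262, 0.1963]
tool_rot: [0.323, 0.629, 0.324, -0.628]
contact_force: [0.2, 0.2, -3.0]
gripper_width: 0.617
```

drive_tool:
  series:
    - {"x": 0,"y": 0,"z": 0,"ax": -1.2,"ay": 0,"az": 0}
    - {"x": 0,"y": 0,"z": 0,"ax": -2.4,"ay": 0,"az": 0}
    - {"x": 0,"y": 0,"z": 0,"ax": -3.6,"ay": 0,"az": 0}
    - {"x": 0,"y": 0,"z": 0,"ax": -4.8,"ay": 0,"az": 0}
    - {"x": 0,"y": 0,"z": 0,"ax": -4.8,"ay": 0,"az": 0}

```text
time: 9.65
tool_pos: [0.5446, -0.226, 0.1964]
tool_rot: [0.446, 0.549, 0.446, -0.548]
contact_force: [0.2, 0.7, -4.8]
gripper_width: 0.619
```

drive_tool:
  series:
    - {"x": 0,"y": 0,"z": 0,"ax": 0,"ay": 0,"az": 0}
    - {"x": 0,"y": 0,"z": 0,"ax": 0,"ay": 0,"az": 0}

```text
time: 9.82
tool_pos: [0.545, -0.2262, 0.1973]
tool_rot: [0.445, 0.55, 0.445, -0.549]
contact_force: [0.1, 1.0, -3.5]
gripper_width: 0.619
```

```bash
python3 - <<'E'
from h import *
go([.545,-.265,.2],yaw=-10.4)
for n in ['wrist','side','top']:
    f=grab(n,n[0]+'6.png')
s=load('s6.png')['img'];t=load('t6.png')['img']
cv2.imwrite('pics/c6.png',np.hstack([cv2.resize(s[240:420,250:370],(400,600),interpolation=2),cv2.resize(t[150:270,345:425+0],(400,600),interpolation=2)]))
cv2.imwrite('pics/c6t.png',cv2.resize(t[175:275,340:480],(770,550),interpolation=2))
E
```

```text
t 9.82 p [ 0.545  -0.2262  0.1973] yaw -11.98 tilt [ 2.2e-03  8.0e-04 -1.0e+00] F [ 0.1  1.  -3.5] w 0.619
 -> [0.545, -0.265, 0.2] units xyz [-0.109  0.321  1.52 ]
 turn [-0.315 -0.014 -0.023]
```

View pics/w6.png

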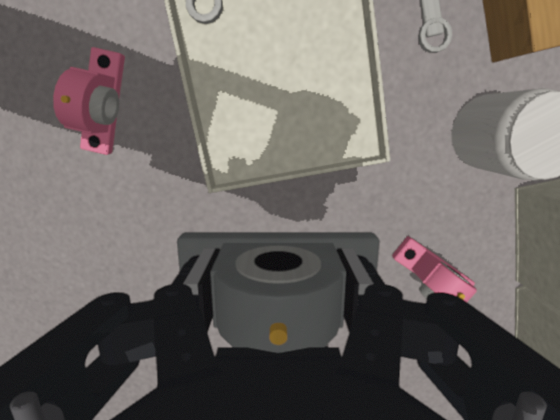

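View pics/s6.png

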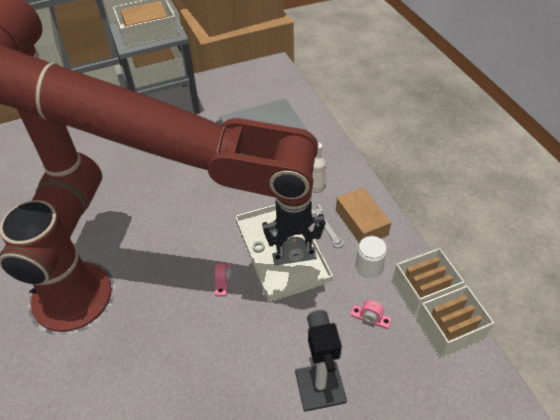

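View pics/c6t.png

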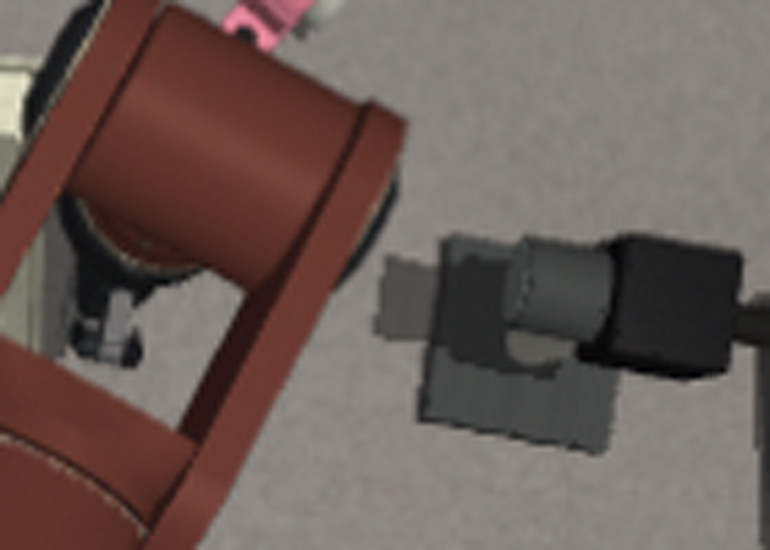

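```bash
python3 - <<'E'
from h import *
f=load('side0.png')
c=lambda x,y,z: onz(f,(x+.5)/5-.5+285,(y+.5)/5-.5+300,z)
A=c(52,350,.016);B=c(98,545,.016);C=c(308,507,.016);D=c(258,310,.016)
print('plate',A.round(4),B.round(4),C.round(4),D.round(4),'AC mid',((A+C)/2).round(4),((B+D)/2).round(4))
for n,a,b in [('AB',A,B),('BC',B,C),('CD',D,C)]:
    d=b-a;print(n,np.linalg.norm(d).round(4),np.degrees(np.arctan2(d[1],d[0])).round(2))
print('cube top')
P=[c(120,137,.248),c(250,120,.248),c(280,237,.248),c(145,262,.248)]
for p in P: print(p.round(4))
print(np.mean(P,0).round(4))
for a,b in [(0,1),(3,2),(0,3),(1,2)]:
    d=P[b]-P[a];print(np.linalg.norm(d).round(4),np.degrees(np.arctan2(d[1],d[0])).round(2))
b=cv2.imread('pics/top0.png')[205:265,400:490]
cv2.imwrite('pics/cc2.png',cv2.resize(np.clip(b.astype(float)*1.8,0,255).astype(np.uint8),None,fx=8,fy=8,interpolation=0))
b=cv2.imread('pics/side0.png')[300:415,285:355]
cv2.imwrite('pics/cs3.png',cv2.resize(np.clip(b.astype(float)*1.8,0,255).astype(np.uint8),None,fx=5,fy=5,interpolation=0))
E
```

```text
plate [ 0.4664 -0.4193  0.016 ] [ 0.4496 -0.5129  0.016 ] [ 0.5432 -0.5329  0.016 ] [ 0.5633 -0.4378  0.016 ] AC mid [ 0.5048 -0.4761  0.016 ] [ 0.5065 -0.4753  0.016 ]
AB 0.0951 -100.17
BC 0.0957 -12.08
CD 0.0972 -101.91
cube top
[ 0.4855 -0.4439  0.248 ]
[ 0.5358 -0.4567  0.248 ]
[ 0.5248 -0.5069  0.248 ]
[ 0.4729 -0.4966  0.248 ]
[ 0.5047 -0.476   0.248 ]
0.0519 -14.28
0.0529 -11.26
0.0542 -103.39
0.0514 -102.32
```

View pics/cc2.png

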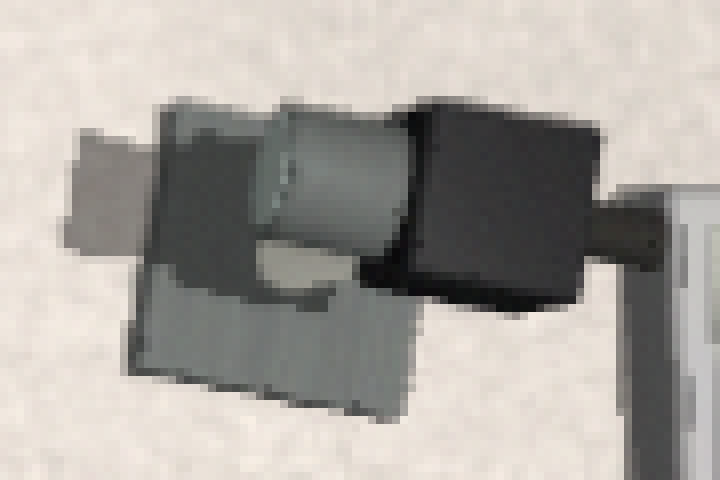

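View pics/cs3.png

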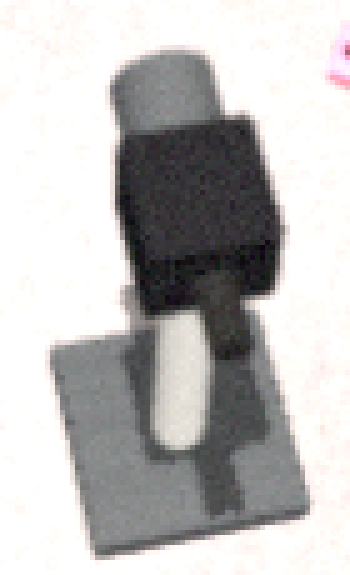

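```bash
python3 - <<'E'
from h import *
s=load('side0.png');t=load('top0.png')
d=np.array([np.sin(np.radians(11.2)),np.cos(np.radians(11.2)),0]);o=np.array([.5055,-.474,0]);e=np.array([d[1],-d[0],0])
pts=[o+d*.065+[0,0,.22]+.022*(np.cos(a)*e+np.sin(a)*np.array([0,0,1])) for a in np.linspace(0,6.28,13)]
pts+=[o+a*.028*d+b*.028*e+[0,0,.248] for a in(-1,1) for b in (-1,1)]+[o+a*.05*d+b*.05*e+[0,0,.016] for a in(-1,1) for b in (-1,1)]
im=[]
for f,(u0,v0,w,h) in((s,(280,300,80,110)),(t,(395,200,100,75))):
    k=5 if f is s else 5; g=cv2.resize(np.clip(f['img'][v0:v0+h,u0:u0+w]*1.6,0,255).astype(np.uint8),None,fx=k,fy=k,interpolation=2)
    for i,p in enumerate(pts):
        q=proj(f,p); cv2.circle(g,(int((q[0]+.5-u0)*k),int((q[1]+.5-v0)*k)),2,(0,0,255) if i<13 else (0,255,0),-1)
    im.append(g)
H=550; c=np.zeros((H,900,3),np.uint8); c[:550,:400]=im[0]; c[:375,400:900]=im[1]; cv2.imwrite('pics/ov.png',cv2.resize(c,(800,489)))
go([.547,-.265,.201],yaw=-11.2)
E
```

```text
t 9.97 p [ 0.5454 -0.2263  0.198 ] yaw -11.91 tilt [ 3.1e-03  3.0e-04 -1.0e+00] F [ 0.5 -0.3 -3.1] w 0.623
 -> [0.547, -0.265, 0.201] units xyz [-0.119  0.384  1.5  ]
 turn [-0.142 -0.01  -0.035]
```

View pics/ov.png

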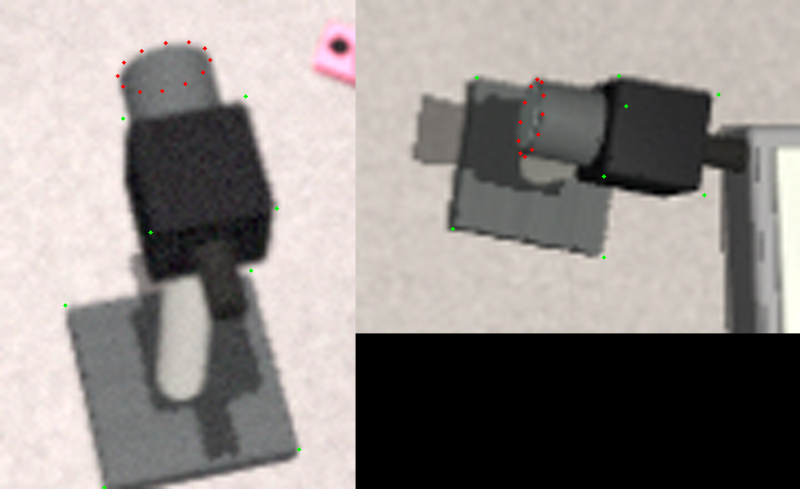

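The overlay of the model points (red lens rim, green plate and cube corners) sits within about a pixel in both views. I move to the focus pose.

drive_tool:
  series:
    - {"x": 0,"y": 0.1,"z": 0.4,"ax": -0.14,"ay": 0,"az": 0}
    - {"x": -0.1,"y": 0.2,"z": 0.8,"ax": -0.14,"ay": 0,"az": 0}
    - {"x": -0.1,"y": 0.3,"z": 1.2,"ax": -0.14,"ay": 0,"az": 0}
    - {"x": -0.1,"y": 0.4,"z": 1.5,"ax": -0.14,"ay": 0,"az": -0.03}
    - {"x": -0.1,"y": 0.4,"z": 1.5,"ax": -0.14,"ay": 0,"az": -0.03}

```text
time: 10.38
tool_pos: [0.5477, -0.267, 0.201]
tool_rot: [0.449, 0.547, 0.448, -0.546]
contact_force: [-0.9, 0.4, -2.7]
gripper_width: 0.618
```

drive_tool:
  series:
    - {"x": 0,"y": 0,"z": 0,"ax": 0,"ay": 0,"az": 0}
    - {"x": 0,"y": 0,"z": 0,"ax": 0,"ay": 0,"az": 0}
    - {"x": 0,"y": 0,"z": 0,"ax": 0,"ay": 0,"az": 0}

```text
time: 10.63
tool_pos: [0.5475, -0.2648, 0.2006]
tool_rot: [0.449, 0.547, 0.449, -0.546]
contact_force: [-0.9, 0.7, -4.0]
gripper_width: 0.619
```

```bash
python3 - <<'E'
from h import *
go([.547,-.265,.201],yaw=-11.2)
f=grab('side','s7.png'); grab('wrist','w7.png')
g=cv2.resize(np.clip(f['img'][200:310,260:350]*1.6,0,255).astype(np.uint8),None,fx=6,fy=5.4,interpolation=2)
cv2.imwrite('pics/c7.png',g)
for p in ([.5414,-.2925,.22],[.5181,-.4102,.22]): q=proj(f,p); print(q,(q[0]+.5-260)*6,(q[1]+.5-200)*5.4)
E
```

```text
t 10.63 p [ 0.5475 -0.2648  0.2006] yaw -11.14 tilt [ 7.e-04  1.e-03 -1.e+00] F [-0.9  0.7 -4. ] w 0.619
 -> [0.547, -0.265, 0.201] units xyz [-0.015 -0.018  0.013]
 turn [ 0.012 -0.013 -0.005]
[304.20829178 267.69951979] 268.24975066025274 368.27740687121064
[316.39158345 314.74974251] 341.3495007224427 622.3486095432304
```

View pics/c7.png

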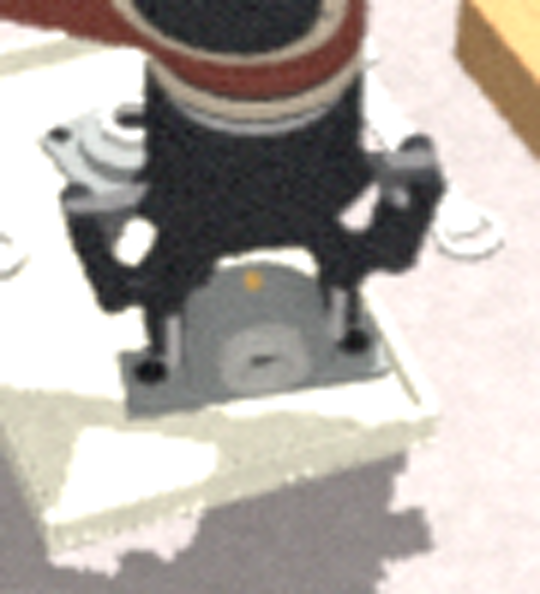

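View pics/w7.png

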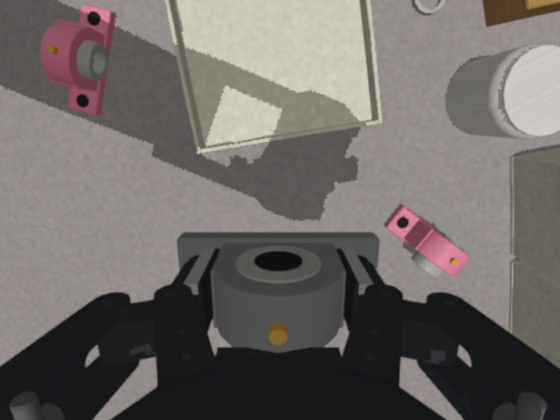

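```bash
python3 - <<'E'
from h import *
from scipy.optimize import least_squares
f=load('w7.png'); g=load('s7.png')
T=np.array([.5475,-.2648,.2006])
# unit pts: nipple top, bore centre +x face, foot rear bottom?/top corners
X=np.array([[0,0,.065],[.013,0,.036],[.015,.05,.012],[.015,-.05,.012]]);U=np.array([[278,333],[278,261],[179,234],[378,234.]])
def pose(v):
    a=np.radians(v[3]); return R.from_euler('z',a).as_matrix()@X.T+np.array(v[:3])[:,None]
def res(v): return np.concatenate([proj(f,p)-u for p,u in zip(pose(v).T,U)])
r=least_squares(res,[.546,-.268,.184,79]); print('wrist fit',r.x.round(4),'res',r.fun.round(1))
a=np.radians(r.x[3]); cw=r.x[:3]+np.array([-.025*np.cos(a),-.025*np.sin(a),.036]); print('collar',cw)
# side: collar face blob
im=g['img'].astype(int).sum(2)/3; c=im[253:278,288:320]; print(c.astype(int))
u,v=(263+.5)/6-.5+260,(358+.5)/5.4-.5+200
print('side px',u,v,'at z .2196:',onz(g,u,v,.2196), 'proj wrist est',proj(g,cw))
# nipple in side
u,v=(253+.5)/6-.5+260,(280+.5)/5.4-.5+200
print('nipple side',u,v,tri(f,(278,333),g,(u,v)), 'fit',r.x[:3]+[0,0,.065])
E
```

```text
wrist fit [ 0.548  -0.2689  0.1815 78.8642] res [ 0.4 -3.3  0.2 -0.3 -2.6  2.4  1.8  2.6]
collar [ 0.54321778 -0.29342806  0.2174604 ]
[[ 25  27  31  36  51  61  73  77  75  79  79  77  80  86  85  79  79  80
   79  76  74  71  70  70  68  45  37  60  59  40  38  69]
 [ 27  29  31  49  70  76  80  81  79  79  80  81  80  81  82  80  83  81
   77  81  78  75  75  70  67  51  39  70  94  78  38  55]
 [ 23  25  34  61  72  78  75  77  77  81  77  81  80  78  78  77  81  78
   81  77  78  77  72  71  70  62  41  74  98  77  40  55]
 [ 31  31  45  67  73  75  76  80  78  80  76  79  80  81  77  78  78  79
   77  77  81  72  73  73  69  63  43  72  98  76  39  51]
 [ 34  38  45  68  74  74  75  79  77  78  82  78  79  83  81  79  82  80
   78  77  79  77  76  73  74  67  59  77  92  66  45  53]
 [ 59  66  54  70  70  76  75  76  81  81  82  81  79  80  79  77  76  82
   82  78  77  79  78  77  77  70  70  85  95  65  34  48]
 [ 94  92  58  70  76  77  77  78  80  82  77  79  79  78  80  81  82  82
   84  80  78  76  75  78  75  79  78  91  96  66  37  51]
 [ 98  95  59  68  72  76  76  81 
[... 1960 characters left out ...]

 [ 78  81  81  83  86  96 123 144 144 157 212 220 222 224 224 215 213 209
  197 169 209 213 217 220 215 219 225 226 223 222 225 226]
 [ 99 109 110 106 112 130 132 135 131 151 211 216 217 215 206 155 145 143
  137 135 141 144 148 147 147 168 210 209 206 210 211 215]
 [132 134 130 130 128 133 133 129 131 132 145 144 145 142 142 135 132 129
  131 131 130 134 136 137 136 133 141 143 141 139 143 162]]
side px 303.4166666666667 265.8888888888889 at z .2196: [ 0.54181918 -0.28712565  0.2196    ] proj wrist est [305.12245146 268.42270303]
nipple side 301.75 251.44444444444446 (array([ 0.54669741, -0.26882865,  0.24777221]), np.float64(0.002424515583685263)) fit [ 0.54804617 -0.26889876  0.2464604 ]
```

The side view puts the collar face at (303.7,266.5), and its position is within 3–4 mm of the focus. The wrist and nipple estimates put it within 2 mm, at yaw 78.9° against 78.8° wanted. I do one last check that it is steady and the drawer is shut, then hand in.

drive_tool:
  series:
    - {"x": 0,"y": -0.04,"z": 0.04,"ax": 0,"ay": 0,"az": 0}
    - {"x": 0,"y": -0.04,"z": 0.04,"ax": 0,"ay": 0,"az": 0}
    - {"x": 0,"y": -0.04,"z": 0.04,"ax": 0,"ay": 0,"az": 0}
    - {"x": 0,"y": -0.04,"z": 0.04,"ax": 0,"ay": 0,"az": 0}
    - {"x": 0,"y": -0.04,"z": 0.04,"ax": 0,"ay": 0,"az": 0}

```text
time: 11.15
tool_pos: [0.5464, -0.2659, 0.2009]
tool_rot: [0.449, 0.547, 0.449, -0.546]
contact_force: [-1.1, 0.4, -3.3]
gripper_width: 0.616
```

```bash
python3 - <<'E'
from h import *
go([.546,-.266,.201],yaw=-11.2)
t=grab('top','t8.png'); print(np.abs(sensors.state()['joint_vel']).max())
E
```

```text
t 11.15 p [ 0.5464 -0.2659  0.2009] yaw -11.14 tilt [ 1.e-03  5.e-04 -1.e+00] F [-1.1  0.4 -3.3] w 0.616
 -> [0.546, -0.266, 0.201] units xyz [-0.006 -0.015  0.009]
 turn [ 0.011 -0.008 -0.01 ]
0.0032163314547796044
```

View pics/t8.png

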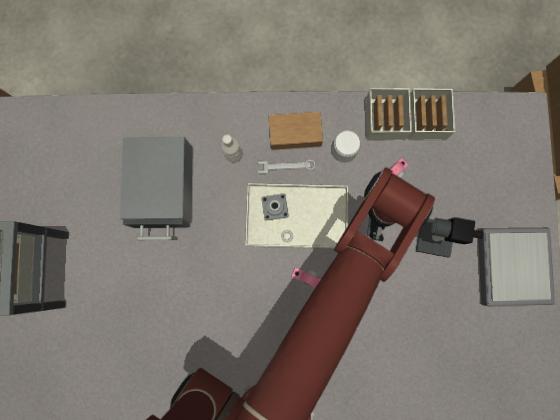

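The top view shows the drawer shut (bar at 157,234), the flange and spare still in place, and the arm clear of the camera (455,230).

```bash
python3 -c "
from plant import workorder; print(workorder.job_done())"
```

```text
the job is handed in; nothing more can be done
None
```

I pushed the drawer shut, took the grey pillow-block unit out of the white tray, and handed the job in at about 11 s. The arm was still holding the unit in front of the inspection camera.

- **Drawer:** I pushed the handle bar to a hard stop, with about 30 N of total force on the fingers. The picture shows the front flush with the cabinet, and the last top view still shows it shut.
- **Unit:** It is held upright by its flat sides with a steady 53 mm opening, and the arm was standing still. The measured turn was within about 0.1° of the target. The camera's own direction is only known to about 1.5°.
- **Position:** By the last check the collar was about 2 mm from the focus point by the wrist picture and the nipple crossing, and 3–4 mm by the side camera. The two disagree by about 4–5 mm along the lens axis, and the top and side views also place the camera body about 4 mm apart. I held it near the middle of the readings and did not measure it again after the final 1.5 mm correction.
- **Grip:** While closing, the fingertips touched the foot and lifted the arm about 4 mm, with 6 N on the wrist. I allowed for this in the height.
- **Other things:** The camera was not touched. The flange, spare, wrench, bottle and tin look undisturbed in the last top view. The arm hides part of both pink units there, but nothing went near them.

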